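# Draw the jig carriage onto its seal with the cam lock

## Robot

A 6-joint arm with a two-finger parallel gripper is mounted at the origin on the work surface; the furniture and walls round the work are solid. World frame = base frame: x ahead of the robot, y to its left, z up, the work surface at z = 0. Lengths are in m, angles in rad, forces in N, time in s.
With the tool pointing down it reaches from about 0.275 to 0.825 m from the base axis. Payload 4.9 kg.
Tool frame: the origin (TCP) lies midway between the tips of the shut fingers; the grasp point (between the pads) lies 19 mm behind it (grip_point_offset is the distance from the TCP to the grasp point, in m); z points along the fingers, y is the line along which they close (so a half turn about z gives the same grasp; the last joint's range is limited). The gripper opens to 85 mm and grips with 20 to 120 N. Pads are 22 mm wide; open, the fingers measure 114 mm over their backs; the gripper's body (76 mm by 85 mm) begins 54 mm behind the grasp point. The pads swing forward as they close: fully open they stand 13 mm farther back than shut.
Start: joints at [-1.443, 0.326, -0.193, 1.052, 0, 1.437], TCP at [0.142, -0.531, 0.231] pointing down, gripper open.
Joint ranges: [-2.65, 2.65], [-0.97, 1.79], [-1.3, 1.35], [-1.93, 2.1], [-1.47, 1.37], [-3.14, 3.14]. Speed limits (rad/s): [2.57, 2.57, 3.14, 3.14, 3.14, 3.14].

## Interface

Orientations are given as a rotation vector (axis times angle).
In Python, from cell import * gives the robot as it stands. Calls block until the motion is done:
- movep(position, orientation): joint-space move of the TCP to a pose.
- move_l(position, velocity=0.15, rot=None, until_force=None): straight line of the TCP; rot=None keeps the orientation; velocity is the mean speed in m/s. With until_force (N) it stops when the force on the tool has changed by that much, and returns True; else False.
- set_joints(angles): joint-space move.
- let_go() and grab(newtons=None): open the fingers fully, or close them until they stop; newtons is the grip in N (None keeps the last).
- sleep(seconds).
- ik(position, orientation): joint angles nearest the present ones, or None.
- get_state(): the state.
- grab_frame(name): name is "scene" or "side" or "wrist"; returns a dict with "img" (420x560x3 uint8, red, green, blue), "fx", "fy", "cx", "cy" (pixels), "cam_to_world" (4x4, takes a point from camera to world coordinates); the wrist camera has in their place "T_tool_cam" (4x4, takes a point from camera to tool coordinates, whose origin is the TCP and whose axes are the flange's). Camera axes: x right, y down, z forward; pixel columns grow to the right and rows downward; lengths in m; the calibration is good to about 2 mm. A picture is of the moment at which its call begins: read the wrist's pose just before it. There is no depth.
A pose or a line that the arm cannot do raises MotionError and nothing moves.
- sign_off(): hands the job in; it is judged then, once.
Trained networks look in the newest picture that a camera, given by its name, has taken for a name from the list of things; names that differ only in an ending like _2 or _b are one class to them, and where a whole thing is asked for, a point or a joint stands for the part that bears it (a point fixed in the world has none). Each returns a list of dicts, best first, with "score" (0 to 1); they miss things now and then, are a little off and sometimes report something else, mostly with a low value. They report only what shows in the picture. A call takes as long as a camera call.
- spot_in(camera, name): "centre" ([column, row] in pixels, amid what is visible of it).
- silhouettes(camera, name): "mask" (420x560 bool, what is visible of it) and "centre" ([column, row] in pixels, amid what is visible of it).
- tip_of(camera, name): "centre" ([column, row] in pixels: a listed point, or the origin of a listed thing).
The state is a dict: "clock": time; "q": joint angles; "joint_velocities": joint speeds; "tau": joint torques, N m; "position": TCP position; "eef_rot": TCP orientation; "contact_force": force on the tool from outside, world axes, zero at the start; "wrist_torque": the same for the moment, N m; "finger_gap": opening from 0.0 (shut) to 1.0 (fully open); "grasp_force": force on a finger pad.
Only numpy, scipy, OpenCV 4.12 (cv2) and the standard library are available. Lean on these libraries where they do the work, as an engineer would, in place of code of your own. Each camera call takes 0.05 s, during which the arm holds its last target. There are 200 camera calls.

## Task

Lock the carriage of the bench jig: swing the red cam lever back to its open end, slide the grey carriage in until its headed stud sits in the mouth of the cam, then push the lever round so that the curved slot draws the stud in and the carriage presses firmly on the black rubber seal. Feel for it: stop when the lever has gone firm, with the seal squeezed about 3 mm, neither loose nor crushed. Let go of everything and leave the other things on the bench alone.

Things in the scene. Friction and masses are not known exactly. Their poses are not given: they have to be found in the camera images.
- jig_base: Fixed aluminium base plate, 215 x 96 x 10 mm. Origin at its underside, 45 mm from the cam axis; +x runs along the plate from the cam to the carriage (plate from x = -75 to +140 mm, cam axis at x = -45), z up. Steel guides hold the carriage's tongue, grey side rails (inner faces y = +-39 mm, x = 52 to 138, top 32 mm above the bench) hold its block: it slides along x only.
- cam_axis (a point): Point on the vertical axis of the steel cam disc, on its top, 34 mm above the bench. The disc (radius up to 69 mm, 23 to 34 mm above the bench) has a curved slot 15 mm wide, open at the rim: its centre line is 50 mm from the axis at the mouth, then 9 mm nearer per radian. From cam angle 0.3 on it hooks behind the stud and draws it in. Friction 0.25 N m holds the cam where it is left.
- cam (a joint): Angle of cam and lever, rad, growing anticlockwise seen from above, 0 to 2.6, hard stops. At 0 (open) the mouth faces base +x, straight at the stud; above about 0.15 the rim bars it. The lever points from the axis at angle 1.992 + joint from base +x, anticlockwise. With the stud caught, the seal is met somewhere between 1.0 and 2.1, different each time.
- lever_push (a point): Point inside the red lever, 105 mm from the cam axis, 47 mm above the bench. The lever is a bar 12 mm thick, 32 to 126 mm from the axis, flat sides 34 to 60 mm above the bench. Pushed square to its side here: kept slowly moving, about 3 N when free and rising smoothly to 9 to 12 N when the seal is squeezed right (a resting finger feels less).
- carriage: Loose grey block (36 x 74 x 36 mm, 0.3 to 0.65 kg) on a 24 mm wide steel tongue, lying on the base. Origin under the stud at the tongue's underside (10 mm above the bench); x runs from the stud to the block (block from x = 52 to 88 mm), parallel to base +x. It slides to the cam along -x.
- stud_head (a point): Centre of the top of the stud's head, 42.5 mm above the bench. Stud: upright pin, 10 mm diameter, with an 18 mm head that passes over the cam disc. At the start 76 to 88 mm from the cam axis; slid home into the mouth of the open cam it stops on the slot's inner wall 47 to 48 mm from the axis, before the seal is met.
- push_face (a point): Centre of the carriage's rear face (the far side from the cam), 32 mm above the bench. The face is flat, 74 mm wide and 10 to 46 mm above the bench. Push it along -x of the base; 1 to 3 N slide it.
- seal_frame: Two fixed blue posts on the base beside the tongue, each with a sprung black rubber seal facing the block; origin on the base plate's top under the cam axis, axes as the base. The seal's reach differs each time and is not given: the block meets it when the stud is 37 to 46.5 mm from the axis. 10 N per mm: right at 15 to 42 N, best about 28 N; over 60 N crushes it.
- tape_1: Bystander: roll of black tape, 62 mm across, 19 mm high, lying on the bench. Origin at its underside.
- multimeter: Bystander: yellow and black multimeter, 150 x 66 x 47 mm. Origin at its underside.
- hex_keys: Bystander: red folding hex key set, 95 x 28 x 23 mm. Origin at its underside.
- mini_cutters: Bystander: small cutters with yellow handles, 109 x 36 x 10 mm. Origin at its underside.

How it is judged:
On the way:
1. the stud is in the mouth of the opened cam (value of joint cam below 0.3 rad and horizontal distance between stud_head and cam_axis below 0.056 m), for 0.2 s.
At the end, for the whole second after the job is handed in: The cam is turned by more than 0.8 rad with the stud drawn to within 47 mm of the cam axis, the carriage presses on the seal with 15 to 42 N (1.5 to 4.2 mm squeeze) by the cam alone, and cam and carriage are at rest (value of joint cam above 0.8 rad and horizontal distance between stud_head and cam_axis below 0.047 m and contact force between carriage and seal_frame between 15 and 42 N and linear speed of carriage below 0.01 m/s and velocity of joint cam between -0.05 and 0.05 rad/s); the robot touches nothing.
It fails at once if the seal is crushed (over 60 N) (contact force between carriage and seal_frame above 60 N).
It fails at once if a bystander is moved by more than 25 mm (distance of any of tape_1, multimeter, hex_keys, mini_cutters from where it was at the start of the episode above 0.025 m).
It fails at once if the carriage is lifted out of its guides or tipped (height (world z) of carriage above 0.022 m or angle between carriage's own z axis and vertical above 0.15 rad).
It also fails if it takes over 72 s, if anything falls off the work surface, if the arm or the gripper's body presses on something with over 40 N, if the wrist force passes 120 N, or if a joint passes its speed limit or range.

## Working session

There is one attempt and no reset: what is moved stays moved. The work goes in short steps, each a Python script; the robot and the scene stay as the last script left them, time stands still between calls to the robot, and variables do not carry over. Pictures are saved under pics/ and viewed, at most 10 in all, crops included, and the job is handed in when it is done.

```bash
ls; mkdir -p pics
cat > h.py <<'E'
from cell import *
import numpy as np, cv2
def ray(f,px,z,T=None):
    T=np.array(f["cam_to_world"]) if T is None else T
    d=T[:3,:3]@np.array([(px[0]-f["cx"])/f["fx"],(px[1]-f["cy"])/f["fy"],1.])
    o=T[:3,3]; return o+d*(z-o[2])/d[2]
def save(n,img): cv2.imwrite("pics/"+n,np.ascontiguousarray(img[:,:,::-1]))
E
python3 - <<'E'
from h import *
Z=dict(cam_axis=.034,lever_push=.047,stud_head=.0425,push_face=.032,jig_base=0,carriage=.01,seal_frame=.01,tape_1=0,multimeter=0,hex_keys=0,mini_cutters=0)
ims=[]
for c in("scene","side"):
    f=grab_frame(c);ims.append(f["img"])
    print(c,np.round(np.array(f["cam_to_world"])[:3,3],2))
    for n,z in Z.items():
        r=tip_of(c,n)
        for d in r[:2]: print(n,round(d["score"],2),np.round(d["centre"]),np.round(ray(f,d["centre"],z),4))
    save(c+"0.png",f["img"])
print(get_state()["clock"],get_state()["eef_rot"])
E
```

```text
pics
scene [0.09 0.86 0.63]
cam_axis 0.96 [259. 251.] [0.5269 0.2554 0.034 ]
lever_push 0.81 [266. 217.] [0.5773 0.1595 0.047 ]
stud_head 0.57 [244. 269.] [0.5133 0.3273 0.0425]
push_face 0.79 [229. 304.] [0.4846 0.4084 0.032 ]
jig_base 0.69 [252. 274.] [0.5204 0.2891 0.    ]
jig_base 0.44 [257. 250.] [0.5575 0.2216 0.    ]
carriage 0.79 [247. 285.] [0.5029 0.332  0.01  ]
tape_1 0.77 [292. 186.] [ 0.6446 -0.0637  0.    ]
multimeter 0.92 [294. 156.] [ 0.7346 -0.218   0.    ]
hex_keys 0.59 [330. 216.] [0.4899 0.0073 0.    ]
mini_cutters 0.73 [202. 213.] [0.7572 0.1783 0.    ]
side [0.09 0.94 0.88]
cam_axis 0.86 [265. 269.] [0.5302 0.2551 0.034 ]
lever_push 0.74 [267. 237.] [0.5791 0.1637 0.047 ]
stud_head 0.86 [256. 292.] [0.5053 0.3338 0.0425]
stud_head 0.57 [264. 272.] [0.5232 0.2712 0.0425]
push_face 0.92 [252. 329.] [0.4622 0.42   0.032 ]
push_face 0.55 [265. 270.] [0.53   0.2536 0.032 ]
jig_base 0.7 [258. 288.] [0.529  0.2886 0.    ]
carriage 0.87 [256. 305.] [0.5005 0.3441 0.01  ]
carriage 0.16 [263. 271.] [0.5434 0.2425 0.01  ]
tape_1 0.65 [290. 197.] [ 0.6387 -0.0697  0.    ]
multimeter 0.76 [285. 165.] [ 0.7373 -0.2087  0.    ]
hex_keys 0.63 [323. 228.] [0.4902 0.0077 0.    ]
hex_keys 0.4 [290. 198.] [ 0.6387 -0.0634  0.    ]
mini_cutters 0.73 [208. 235.] [0.7511 0.1962 0.    ]
mini_cutters 0.37 [258. 304.] [0.5041 0.3306 0.    ]
1.2 [-3.11470912e+00 -4.10026162e-01 -5.13293769e-05]
```

View pics/scene0.png

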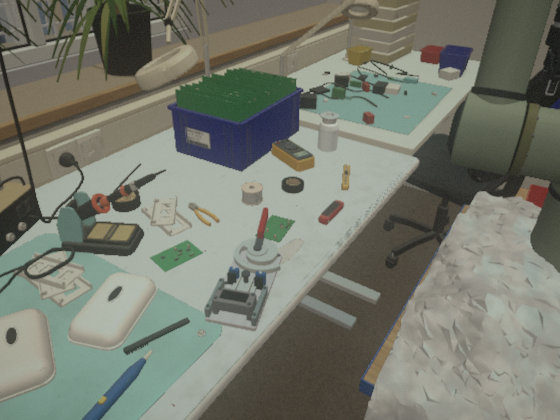

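View pics/side0.png

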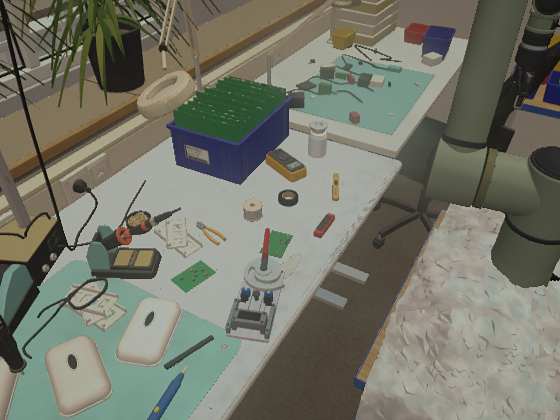

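The jig sits near (0.53, 0.26), and its +x points roughly along world +y. In the scene view the red lever is at (265,220) and points away from the carriage. The cam is partly turned. I'll go above it for a closer look.

```bash
cat >> h.py <<'E'
from scipy.spatial.transform import Rotation as R
def wrist():
    s=get_state(); f=grab_frame("wrist"); T=np.eye(4); T[:3,:3]=R.from_rotvec(s["eef_rot"]).as_matrix(); T[:3,3]=s["position"]
    return f,T@np.array(f["T_tool_cam"])
def rot(yaw): # tool z down, tool y axis along world angle yaw
    y=np.array([np.cos(yaw),np.sin(yaw),0]);z=np.array([0,0,-1.]);x=np.cross(y,z)
    return R.from_matrix(np.c_[x,y,z]).as_rotvec()
E
python3 - <<'E'
from h import *
s=get_state(); M=R.from_rotvec(s["eef_rot"]).as_matrix(); print(M.round(2)); f=grab_frame("wrist"); print(np.round(f["T_tool_cam"],3),f["fx"])
c=np.array([.515,.29,.36])
b=None
for k in range(24):
    r=rot(k*np.pi/12); q=ik(c,r)
    if q is None: continue
    d=abs(q[5]); print(k,np.round(q,2)) if d<1.2 else 0
    if b is None or d<b[0]: b=(d,r)
movep(c,b[1])
f,T=wrist(); save("w1.png",f["img"])
for n,z in dict(cam_axis=.034,lever_push=.047,stud_head=.0425,push_face=.032,jig_base=0,carriage=.01,tape_1=0,hex_keys=0).items():
    for d in tip_of("wrist",n)[:2]: print(n,round(d["score"],2),np.round(d["centre"]),np.round(ray(f,d["centre"],z,T),4))
print(get_state()["clock"])
E
```

```text
[[ 0.97  0.26  0.  ]
 [ 0.26 -0.97  0.  ]
 [ 0.   -0.   -1.  ]]
[[-0.001 -0.962 -0.273  0.07 ]
 [ 1.    -0.001 -0.001  0.   ]
 [ 0.    -0.273  0.962 -0.143]
 [ 0.     0.     0.     1.   ]] 304.5598146662815
3 [0.39 0.36 0.18 1.39 0.   1.17]
4 [ 0.39  0.36  0.18  1.39 -0.    0.91]
5 [0.39 0.36 0.18 1.39 0.   0.65]
6 [0.39 0.36 0.18 1.39 0.   0.39]
7 [0.39 0.36 0.18 1.39 0.   0.13]
8 [ 0.39  0.36  0.18  1.39  0.   -0.14]
9 [ 0.39  0.36  0.18  1.39  0.   -0.4 ]
10 [ 0.39  0.36  0.18  1.39  0.   -0.66]
11 [ 0.39  0.36  0.18  1.39 -0.   -0.92]
12 [ 0.39  0.36  0.18  1.39  0.   -1.18]
cam_axis 0.86 [260. 176.] [0.5355 0.257  0.034 ]
cam_axis 0.71 [194. 276.] [0.7318 0.1882 0.034 ]
lever_push 0.89 [190. 190.] [0.5824 0.1587 0.047 ]
stud_head 0.75 [313. 172.] [0.5075 0.3339 0.0425]
push_face 0.61 [367. 165.] [0.4773 0.4133 0.032 ]
push_face 0.58 [260. 174.] [0.5329 0.256  0.032 ]
jig_base 0.6 [289. 169.] [0.5179 0.3004 0.    ]
carriage 0.75 [311. 171.] [0.5109 0.3343 0.01  ]
carriage 0.21 [ 66. 185.] [ 0.6366 -0.049   0.01  ]
tape_1 0.88 [ 66. 181.] [ 0.6336 -0.0548  0.    ]
tape_1 0.37 [313. 168.] [0.5061 0.3374 0.    ]
hex_keys 0.59 [113. 101.] [0.4867 0.0067 0.    ]
hex_keys 0.53 [312. 168.] [0.5076 0.3374 0.    ]
4.8833
```

View pics/w1.png

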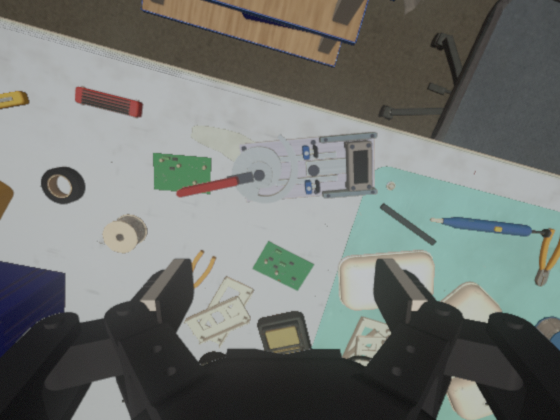

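The wrist view agrees with the networks: cam axis at (260,176), lever running to (185,190), stud at (313,172). The base +x direction is about 109° and the cam is at about 1.26 rad. Next I'll push the lever clockwise to its open end.

```bash
cat >> h.py <<'E'
AX=np.array([.534,.2565]); B=1.905
def lp(cam,off,z=.042,r=.105):
    L=B+1.992+cam; u=np.array([np.cos(L),np.sin(L)]); n=np.array([-u[1],u[0]])
    return np.r_[AX+r*u+off*n,z], rot(((L)%np.pi)), n
def cam_of(p,off,r=.105): # lever angle given the finger position
    d=np.asarray(p)[:2]-AX; return (np.arctan2(d[1],d[0])-np.arctan2(off,r)-B-1.992)%(2*np.pi)
E
python3 - <<'E'
from h import *
grab(30)
p,r,n=lp(1.263,.05,.12); movep(p,r)
p,r,n=lp(1.263,.05); move_l(p,.15)
p,r,n=lp(1.263,0.005); hit=move_l(p,.03,until_force=2)
s=get_state(); d=s["position"]-lp(1.263,0)[0]; off=d[:2]@n[:2]
print(hit,"off",off,s["contact_force"],s["clock"])
if hit and off>.012:
    c=1.263
    while c>-.1:
        c-=.15; p,r,_=lp(c,off); 
        h=move_l(p,.06,rot=r,until_force=12)
        s=get_state(); print(round(c,2),h,np.round(s["contact_force"],1),round(cam_of(s["position"],off),3),round(s["clock"],1))
        if h: break
E
```

```text
True off 0.014913397868654022 [ 0.27497483  0.08396646 -0.06962964] 8.4917
1.11 False [ 0.6  0.  -0.2] 1.111 8.9
0.96 False [ 0.2 -0.4  0.1] 0.963 9.3
0.81 False [-0.4 -0.2 -0.3] 0.813 9.7
0.66 False [-0.3 -0.6 -0.3] 0.663 10.2
0.51 False [ 0.5 -0.3  0. ] 0.513 10.6
0.36 False [ 1.  -0.3 -1.3] 0.363 11.0
0.21 False [-1.3  0.1  0. ] 0.213 11.4
0.06 False [-0.1  0.2 -0.6] 0.063 11.8
-0.09 True [ 1.  -2.6  1.6] 0.037 12.1
```

Run:
```python
from h import *
p,r,n=lp(0.037,.05); move_l(p,.1)
p[2]=.13; move_l(p,.2)
movep([.50,.30,.30],rot(2*np.pi/3-.1))
f,T=wrist(); save("w2.png",f["img"])
for n,z in dict(cam_axis=.034,lever_push=.047,stud_head=.0425,push_face=.032,jig_base=0).items():
    for d in tip_of("wrist",n)[:2]: print(n,round(d["score"],2),np.round(d["centre"]),np.round(ray(f,d["centre"],z,T),4))
print(get_state()["clock"])
```

```text
cam_axis 0.94 [244. 187.] [0.5353 0.2565 0.034 ]
lever_push 0.56 [210. 112.] [0.4618 0.1838 0.047 ]
lever_push 0.26 [154. 283.] [0.7166 0.1911 0.047 ]
stud_head 0.87 [306. 192.] [0.5053 0.3356 0.0425]
push_face 0.85 [366. 195.] [0.4773 0.4138 0.032 ]
push_face 0.45 [ 19. 159.] [ 0.6227 -0.0315  0.032 ]
jig_base 0.65 [276. 182.] [0.517  0.2953 0.    ]
14.375
```

View pics/w2.png

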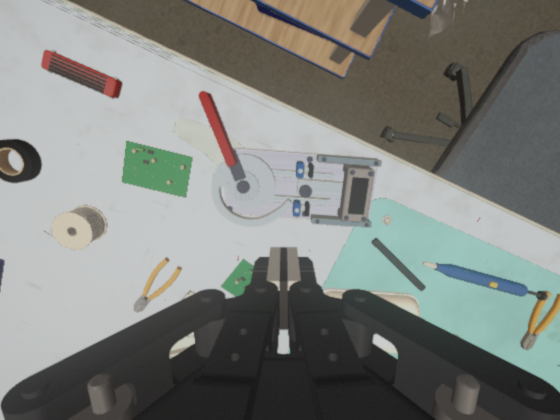

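The lever is now at its open end (cam about 0.01), running from (240,180) to (205,95). The refined axis is (0.535, 0.2565) and the base direction about 1.92. Now I'll push the carriage in.

```bash
sed -i 's/^AX=.*/AX=np.array([.535,.2565]); B=1.92/' h.py
python3 - <<'E'
from h import *
e=np.array([np.cos(B),np.sin(B)]); r=rot((B+np.pi/2)%np.pi)
P=lambda d,z:np.r_[AX+d*e,z]
movep(P(.21,.12),r); move_l(P(.21,.026),.15)
for i in range(4):
    h=move_l(P(.138,.026),.04,until_force=7)
    s=get_state(); d=(s["position"][:2]-AX)@e
    print(h,"finger d",round(d,4),"stud est",round(d-.011-.088,4),np.round(s["contact_force"],1),round(s["clock"],1))
    if not h or d<.15: break
move_l(P(d+.03,.026),.1); move_l(P(d+.03,.13),.2)
movep([.50,.30,.30],rot(2*np.pi/3-.1))
f,T=wrist(); save("w3.png",f["img"])
for n,z in dict(cam_axis=.034,lever_push=.047,stud_head=.0425,push_face=.032).items():
    for d in tip_of("wrist",n)[:2]: print(n,round(d["score"],2),np.round(d["centre"]),np.round(ray(f,d["centre"],z,T),4))
print(get_state()["clock"])
E
```

```text
True finger d 0.1458 stud est 0.0468 [0.5 1.1 1.2] 18.3
cam_axis 0.83 [244. 184.] [0.5329 0.2557 0.034 ]
lever_push 0.66 [210. 108.] [0.4586 0.1825 0.047 ]
stud_head 0.56 [273. 190.] [0.5222 0.2955 0.0425]
push_face 0.93 [343. 192.] [0.4865 0.3848 0.032 ]
21.25
```

View pics/w3.png

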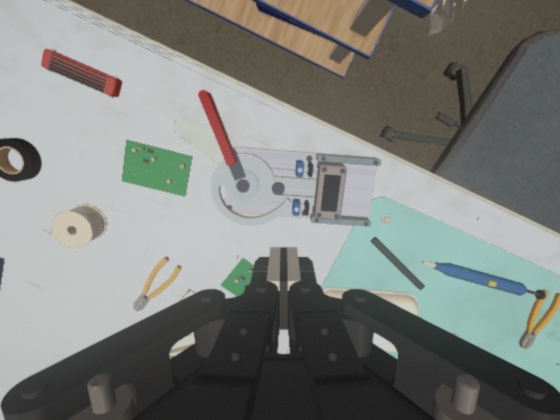

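The carriage is home: the stud at (279,188) sits in the cam mouth, about 42–47 mm from the axis by the measurements. Next I'll push the lever anticlockwise, with a force limit on every step.

```bash
cat > push.py <<'E'
from h import *
def run(c,off,cend,step,v,target):
    while c<cend:
        s=get_state(); n=lp(c,0)[2]; rest=-(s["contact_force"][:2]@n[:2])
        c+=step; p,r,n=lp(c,off)
        lim=max(target-max(rest,0),3)
        h=move_l(p,v,rot=r,until_force=lim); s=get_state()
        a=cam_of(s["position"],off); a=a-2*np.pi if a>5 else a
        print(round(c,3),"rest %.1f lim %.1f"%(rest,lim),h,"after %.1f"%-(s["contact_force"][:2]@n[:2]),round(a,3),round(s["clock"],1))
        if h: return a
    return a
E
python3 - <<'E'
from push import *
p,r,n=lp(.02,-.05,.13); movep(p,r)
p,r,n=lp(.02,-.05); move_l(p,.15)
p,r,n=lp(.02,-.002); hit=move_l(p,.03,until_force=2)
s=get_state(); off=(s["position"]-lp(.02,0)[0])[:2]@n[:2]
print(hit,"off",off,s["clock"]); open("off","w").write(str(off))
if hit: run(.02,off,.9,.11,.05,8)
E
```

```text
True off -0.018221864142327644 24.05
0.13 rest 0.8 lim 7.2 False after 0.7 0.129 24.4
0.24 rest 0.7 lim 7.3 False after -0.2 0.24 24.8
0.35 rest -0.2 lim 8.0 False after 0.4 0.351 25.2
0.46 rest 0.4 lim 7.6 False after -0.1 0.461 25.6
0.57 rest -0.1 lim 8.0 False after 0.2 0.571 26.0
0.68 rest 0.2 lim 7.8 False after 0.4 0.681 26.4
0.79 rest 0.4 lim 7.6 False after 0.6 0.791 26.8
0.9 rest 0.6 lim 7.4 False after 0.5 0.9 27.1
1.01 rest 0.5 lim 7.5 False after 0.8 1.01 27.5
```

Run:
```python
from push import *
off=float(open("off").read())
a=run(1.01,off,2.4,.06,.02,6)
```

```text
1.07 rest 0.8 lim 5.2 False after 3.0 1.066 28.0
1.13 rest 3.0 lim 3.0 False after 0.6 1.133 28.4
1.19 rest 0.6 lim 5.4 False after 2.0 1.192 28.9
1.25 rest 2.0 lim 4.0 False after 1.9 1.252 29.4
1.31 rest 1.9 lim 4.1 False after 1.2 1.312 29.9
1.37 rest 1.2 lim 4.8 False after 1.3 1.372 30.3
1.43 rest 1.3 lim 4.7 False after 1.4 1.432 30.8
1.49 rest 1.4 lim 4.6 False after 1.6 1.493 31.2
1.55 rest 1.6 lim 4.4 False after 1.4 1.553 31.7
1.61 rest 1.4 lim 4.6 False after 1.6 1.612 32.2
1.67 rest 1.6 lim 4.4 False after 2.1 1.672 32.6
1.73 rest 2.1 lim 3.9 False after 3.4 1.73 33.1
1.79 rest 3.4 lim 3.0 False after 2.6 1.791 33.6
1.85 rest 2.6 lim 3.4 False after 5.1 1.848 34.0
1.91 rest 5.1 lim 3.0 False after 4.0 1.904 34.5
1.97 rest 4.0 lim 3.0 False after 6.3 1.962 35.0
2.03 rest 6.3 lim 3.0 True after -0.3 1.977 35.2
```

Run:
```python
from push import *
off=float(open("off").read())
p,r,n=lp(1.97,off-.006); move_l(p,.05,rot=r); sleep(.3)
s0=get_state(); print(np.round(s0["contact_force"],1))
for t,ce in((5,2.0),(7.5,2.03),(10,2.08)):
    p,r,n=lp(ce,off); h=move_l(p,.015,rot=r,until_force=t); s=get_state()
    print(t,h,round(cam_of(s["position"],off),3),"after %.1f"%-(s["contact_force"][:2]@n[:2]),round(s["clock"],1))
    sleep(.3); s=get_state(); print("rest %.1f"%-(s["contact_force"][:2]@n[:2]))
    p,r,n=lp(cam_of(s["position"],off)-.01,off-.006); move_l(p,.05,rot=r); sleep(.2)
f,T=wrist(); save("w4.png",f["img"])
```

```text
[ 0.   0.7 -0.9]
5 True 1.983 after 0.6 36.4
rest 0.4
7.5 True 1.987 after 0.3 37.8
rest 0.1
10 True 2.001 after 0.1 39.4
rest 0.9
```

View pics/w4.png

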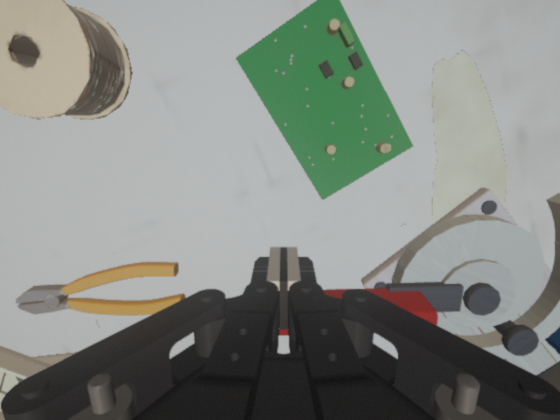

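The image shows the finger beside the red lever at (285,330), with the cutters at (180,270) untouched. Two signs agree: resistance started rising at about 1.67 rad, and the lever needs 10 N to keep moving at 2.0 rad. That makes the squeeze about 3 mm. Now I'll back off, check that it holds, and hand in.

Run:
```python
from h import *
off=float(open("off").read())
p,r,n=lp(1.99,off-.02); move_l(p,.1,rot=r); p[2]=.15; move_l(p,.2)
movep([.50,.30,.30],rot(2*np.pi/3-.1))
f,T=wrist()
P={}
for n,z in dict(cam_axis=.034,lever_push=.047,stud_head=.0425,push_face=.032).items():
    for d in tip_of("wrist",n)[:1]: P[n]=ray(f,d["centre"],z,T); print(n,round(d["score"],2),P[n].round(4))
if "lever_push" in P:
    d=P["lever_push"][:2]-AX; print("cam",(np.arctan2(d[1],d[0])-B-1.992)%6.2832)
d=np.linalg.norm((P["push_face"][:2]-AX)); print("stud r from face",d-.088, get_state()["clock"])
```

```text
cam_axis 0.74 [0.6356 0.2124 0.034 ]
lever_push 0.77 [0.6333 0.2196 0.047 ]
stud_head 0.69 [0.519  0.2919 0.0425]
push_face 0.96 [0.4896 0.3743 0.032 ]
cam 2.0121128376967183
stud r from face 0.03822898983321363 42.4
```

```bash
python3 -c "
from cell import *
print(sign_off())"
```

```text
the job is handed in; nothing more can be done
None
```

I locked the carriage and handed the job in: the cam is at about 2.0 rad, the lever went firm at about 10 N, and I estimate the seal squeeze at 3 mm from the force rise. The arm is clear of everything and nothing else on the bench was touched. The hand-in gave no verdict.

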